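# Tip a steel shim up out of its seat and lay it in the tray

## Robot

A 7-joint arm with a two-finger parallel gripper is mounted at the origin on a cart in front of the work surface, level with it; the furniture and walls round the work are solid. World frame = base frame: x ahead of the robot, y to its left, z up, the work surface at z = 0. Lengths are in m, angles in rad, forces in N, time in s.
With the tool pointing down it reaches from about 0.425 to 0.875 m from the base axis. Payload 4.7 kg.
Tool frame: the origin (TCP) lies midway between the tips of the shut fingers; the grasp point (between the pads) lies 19 mm behind it (r.grip_depth is the distance from the TCP to the grasp point, in m); z points along the fingers, y is the direction in which the jaws open and shut (so a half turn about z gives the same grasp; the last joint's range is limited). The gripper opens to 87 mm and grips with 3 to 60 N. Pads are 19 mm wide; open, the fingers measure 117 mm over their backs; the gripper's body (75 mm by 190 mm) begins 51 mm behind the grasp point.
Start: joints at [-1.148, 0.321, -0.07, 1.45, 0.023, 1.371, -0.057], TCP at [0.258, 0.596, 0.223] pointing down, gripper open.
Joint ranges: [-2.86, 2.86], [-0.3, 2.09], [-1.38, 1.24], [0.06, 2.45], [-1.56, 4.7], [0.09, 2.05], [-2.69, 2.69]. Speed limits (rad/s): [2.57, 2.57, 3.14, 3.14, 3.14, 3.14, 3.14].

## Interface

Orientations are given as a rotation vector (axis times angle).
In Python, from bench import status, eyes, job, r gives the robot as it stands. The module is installed in compiled form; this text tells all that it offers.
- The arm moves only by the tool arm_command, never from a script. Its argument "moves" is a list of rows, each a list of 3 entries, a list of its own where there are three numbers: the closure, from -1 (fully open) to 1 (shut), then the shift along the tool's x, y, z in mm, then the turn about the tool's z in rad. A call has 1 to 8 rows; each row shifts and turns the commanded pose from where the row before left it, along the tool's axes as they then stand; what a row does not reach is not made up. A row lasts 1/10 s, in which the tool goes at most 50 mm and 8.59 degrees, less where a joint would pass 70% of its speed; a pose out of reach is approached as far as the arm can. A call with a gripper value outside its range is refused whole. The fingers move at their own pace and stop on an object; "grip_force" is the grip in N (left out, the last holds). Time passes only in rows, so rows that do not move let the fingers close. It gives the time, the measured TCP pose, the force and the opening at its end, in the units of the state.
- status.get_obs(): the state, without advancing time (a new reading comes with each control period).
- eyes.read_camera(name): name is "side" or "top" or "wrist"; returns (picture, depth): 400x640x3 uint8, red, green, blue; 400x640 float32, m along the optical axis (not along the pixel's ray), 0 where there is no reading.
- eyes.camera_info(name): a dict with "fx", "fy", "cx", "cy" (pixels), "rvec" (rotation vector, rad) and "tvec" (3), from world to camera coordinates, as OpenCV has them; the wrist camera has in their place "mount" (4x4, takes a point from camera to tool coordinates, whose origin is the TCP and whose axes are the flange's). Camera axes: x right, y down, z forward; pixel columns grow to the right and rows downward; lengths in m; the calibration is good to about 2 mm. A picture is of the moment at which its call begins: read the wrist's pose just before it. camera_info takes no time and is no camera call.
- job.sign_off(): hands the job in, once; it reports no verdict.
Trained networks look in the newest picture that a camera, given by its name, has taken for a name from the list of things; names that differ only in an ending like _2 or _b are one class to them, and where a whole thing is asked for, a point or a joint stands for the part that bears it (a point fixed in the world has none). Each returns a list of dicts, best first, with "score" (0 to 1); they miss things now and then, are a little off and sometimes report something else, mostly with a low value. They report only what shows in the picture. A call takes as long as a camera call. They do not tell look-alikes from the thing itself.
- eyes.spot_in(name, camera): "bbox" ([left, top, right, bottom] in pixels, round what is visible of it).
- eyes.regions_of(name, camera): "mask" (400x640 bool, what is visible of it) and "bbox" ([left, top, right, bottom] in pixels, round what is visible of it).
The state is a dict: "time_s": time; "q": joint angles; "joint_vel": joint speeds; "joint_efforts": joint torques, N m; "tool_pos": TCP position; "eef_rot": TCP orientation; "wrist_force": force on the tool from outside, world axes, zero at the start; "torque": the same for the moment, N m; "gripper_width": opening from 0.0 (shut) to 1.0 (fully open).
Only numpy, scipy, OpenCV 4.12 (cv2) and the standard library are available. Lean on these libraries where they do the work, as an engineer would, in place of code of your own. Each camera call takes 0.05 s, during which the arm holds its last target.

## Task

Take the steel shim (not the copper one) off the green stand: press down on its end that overhangs the trough, so that its other end tips up and it stays leaning there on its own when you let go, then grip it by the raised end, lift it out and set it down flat in the blue tray without dropping it from a height. Leave the copper shim as it lies.

Things in the scene. Friction and masses are not known exactly. Their poses are not given: they have to be found in the camera images.
- shim_steel: Bright grey steel bar, 120 (x) x 30 (y) x 5 mm, two 10 mm holes, 0.14 kg; origin: centre of underside. Lies flat in a lane of the stand, x along the stand's x, +x end 54 over the trough. Pressed down 25, about 45 from its middle, it tips, slides and then leans by itself at about 35 degrees: +x end in the trough, -x end 30 above the seat. Gripped there it keeps this slope or swings to hang.
- shim_copper: Like the steel shim in size and seat (mm: 120 x 30 x 5, origin at the centre of the underside), but copper red; lies in the other lane. Must stay.
- stand: Green slippery plastic, fixed, 140 (x) x 150 (y) mm. Origin on the worktop under the seat's edge, midway between the lanes; +x points roughly away from the robot. x -70 to 0: seat 46 high, two lanes 32 wide along x, centred at y = +40 and -40, rims and back stop 3 high. x 0 to 58: open trough, floor 6 high. Then a stop lip 10 thick, top 18 high.
- tray: Open blue plastic tray, fixed, outside 160 (x) x 190 (y) x 22 mm high, walls and floor 5 thick; origin at the centre of its underside.
There are look-alikes about, which are no part of the job. What is shaped like the shim_steel but turquoise is not meant.

How it is judged:
On the way, in this order (a step that is already met when the one before it is completed fails the run):
1. the steel shim leans tipped up on the stand by itself, more than 23 degrees from flat, not touched by the robot (angle between shim_steel's own z axis and vertical between 0.4 and 1 rad and contact force between each of the arm, the fingers and shim_steel below 0.05 N and horizontal distance between shim_steel and stand below 0.08 m), for 0.2 s.
2. the steel shim is lifted clear of the stand in the fingers (height (world z) of shim_steel above 0.09 m and contact force between the fingers and shim_steel above 0.3 N and contact force between shim_steel and stand below 0.05 N), for 0.1 s.
At the end, for the whole second after the job is handed in: The steel shim lies at rest on the floor of the blue tray, inside its walls, flat within 10 degrees (either face up), let go; the copper shim lies flat in its lane, within 12 mm of where it was (x of shim_steel in the frame of tray between -0.07 and 0.07 m and y of shim_steel in the frame of tray between -0.085 and 0.085 m and z of shim_steel in the frame of tray below 0.018 m and (angle between shim_steel's own z axis and vertical below 0.17 rad or angle between shim_steel's own z axis and vertical above 2.97 rad) and linear speed of shim_steel below 0.02 m/s and distance of shim_copper from where it was at the start of the episode below 0.012 m and angle between shim_copper's own z axis and vertical below 0.1 rad); the robot touches nothing.
It fails at once if the copper shim is shifted by more than 15 mm or tipped by more than 14 degrees (distance of shim_copper from where it was at the start of the episode above 0.015 m or angle between shim_copper's own z axis and vertical above 0.25 rad).
It fails at once if the steel shim is let go away from the stand with its middle more than 100 mm above the worktop (height (world z) of shim_steel above 0.1 m and horizontal distance between shim_steel and stand above 0.12 m and contact force between the fingers and shim_steel below 0.02 N).
It also fails if it takes over 51 s, if anything falls off the work surface, if the arm or the gripper's body presses on something with over 40 N, if the wrist force passes 120 N, or if a joint passes its speed limit or range.

## Working session

There is one attempt and no reset: what is moved stays moved. The work goes in short steps, Python scripts to look and compute and a tool call to move; the robot and the scene stay as the last step left them, time stands still between calls to the robot, and variables do not carry over. Pictures are saved under pics/ and viewed, and the job is handed in when it is done.

Besides the shell and the picture viewer there is one more tool, called after "Call:" as name(argument=value, ...) on one line, values as JSON. arm_command: Moves the arm, as the interface text tells. Its arguments: {"type":"object","properties":{"moves":{"type":"array","items":{"type":"array"}},"grip_force":{"type":"number"}},"required":["moves"]}

```bash
mkdir -p pics
python3 - <<'E'
from bench import status, eyes, job, r
import cv2,numpy as np
o=status.get_obs(); print(o, r.grip_depth)
for c in ("side","top"):
    p,d=eyes.read_camera(c); cv2.imwrite(f"pics/{c}0.png",p[:,:,::-1]); np.save(f"pics/{c}0.npy",d)
    print(c,eyes.camera_info(c))
    for n in ("shim_steel","shim_copper","stand","tray"):
        print(n,[(round(x['score'],2),[int(v) for v in x['bbox']]) for x in eyes.spot_in(n,c)])
print(eyes.camera_info("wrist"))
E
```

```text
{'time_s': 0.0, 'q': array([-1.1479135 ,  0.32186833, -0.07005622,  1.45170132,  0.0225881 ,
        1.37080226, -0.05691676]), 'joint_vel': array([-3.83257853e-04, -3.36701726e-04, -8.51462193e-04,  3.27319581e-04,
       -1.89256827e-05, -6.62061072e-04,  1.55075715e-03]), 'joint_efforts': array([-1.00512563e-03, -4.91293931e+01, -4.04410483e-01, -3.12529314e+01,
       -6.39267149e-02,  4.32761677e-02,  1.59727069e-04]), 'tool_pos': array([0.25820244, 0.59589465, 0.22141865]), 'eef_rot': array([-0.63761317, -3.0758905 ,  0.00309212]), 'wrist_force': array([ 0.8786141 , -0.22384195,  0.12707211]), 'torque': array([-0.00987422, -0.03954273,  0.00580649]), 'gripper_width': 1.001559092538332} 0.0187
side {'fx': 383.7594490228093, 'fy': 383.7594490228093, 'cx': 323.9191069824683, 'cy': 199.39716965321335, 'rvec': array([ 2.00314335, -0.27571557,  0.20907081]), 'tvec': array([-0.45469477,  0.1478708 ,  0.7760453 ])}
shim_steel [(0.53, [297, 161, 333, 172])]
shim_copper []
stand [(0.89, [269, 178, 343, 207])]
tray [(0.73, [303, 257, 416, 342])]
top {'fx': 447.37487847638715, 'fy': 447.37487847638715, 'cx': 318.9121925240489, 'cy': 191.52873881051937, 'rvec': array([ 2.1945382 , -2.17749319,  0.07195332]), 'tvec': array([0.0854038 , 0.51158197, 1.10143227])}
shim_steel [(0.92, [151, 148, 192, 181]), (0.56, [230, 187, 262, 236])]
shim_copper [(0.97, [262, 169, 288, 216])]
stand [(0.89, [225, 165, 300, 237])]
tray [(0.76, [395, 170, 472, 239])]
{'fx': 300.0120700202638, 'fy': 300.0120700202638, 'cx': 322.0539071299614, 'cy': 198.241360998573, 'mount': array([[-4.21701865e-04, -9.67802836e-01, -2.51709144e-01,
         6.88976606e-02],
       [ 9.99999788e-01, -5.33215816e-04,  3.74821516e-04,
         1.82654643e-04],
       [-4.96968622e-04, -2.51708932e-01,  9.67802855e-01,
        -1.61323683e-01],
       [ 0.00000000e+00,  0.00000000e+00,  0.00000000e+00,
         1.00000000e+00]])}
```

Run:
```python
import cv2,numpy as np
t=cv2.imread("pics/top0.png"); s=cv2.imread("pics/side0.png")
cv2.imwrite("pics/topcrop.png",cv2.resize(t[130:260,130:330],None,fx=4,fy=4,interpolation=cv2.INTER_CUBIC))
```

```text
(no output)
```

View pics/top0.png

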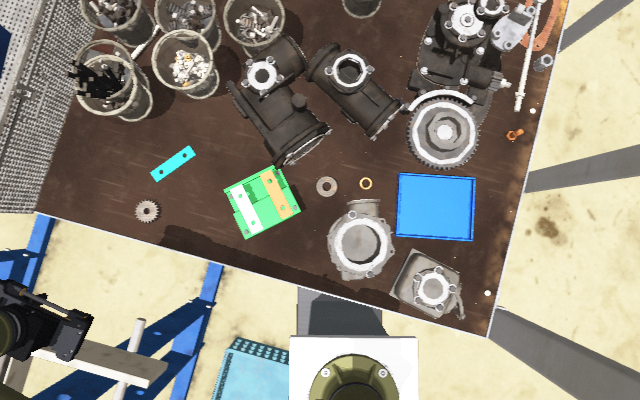

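View pics/side0.png

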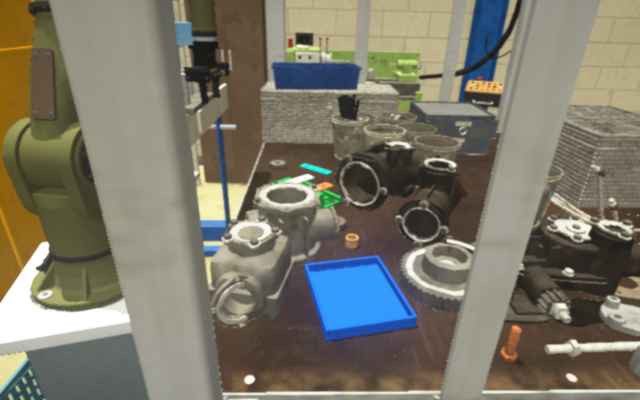

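View pics/topcrop.png

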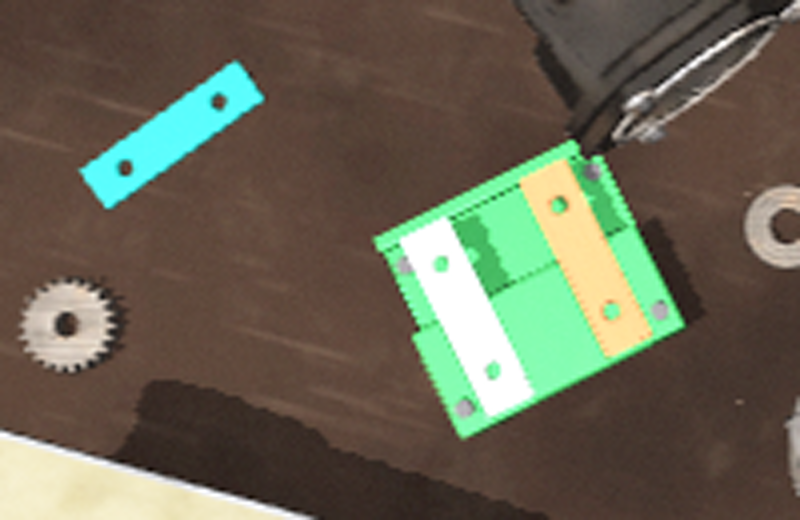

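The top view shows three bar-shaped candidates. The turquoise bar at (173,164) is a look-alike. The copper bar is at (275,193). The bright grey/white bar at (246,211) in the stand's left lane is the steel shim. The trough is at the upper-left side of the stand. The tray is at (435,207). Next I'll get metric positions.

```bash
cat > h.py <<'E'
import numpy as np,cv2
from scipy.spatial.transform import Rotation as R
from bench import status, eyes, job, r
def pose():
    o=status.get_obs(); T=np.eye(4); T[:3,:3]=R.from_rotvec(o['eef_rot']).as_matrix(); T[:3,3]=o['tool_pos']; return T
def cam2world(name,T=None):
    i=eyes.camera_info(name)
    M=np.eye(4)
    if name=="wrist": M=T@i['mount']
    else:
        M[:3,:3]=cv2.Rodrigues(i['rvec'])[0]; M[:3,3]=i['tvec']; M=np.linalg.inv(M)
    return i,M
def cloud(name,d,T=None):
    i,M=cam2world(name,T); v,u=np.mgrid[:400,:640]
    P=np.stack([(u-i['cx'])/i['fx']*d,(v-i['cy'])/i['fy']*d,d],-1)@M[:3,:3].T+M[:3,3]
    P[d<=0]=np.nan; return P
def ray(name,uv,z,T=None):
    i,M=cam2world(name,T); uv=np.atleast_2d(uv).astype(float)
    D=np.c_[(uv[:,0]-i['cx'])/i['fx'],(uv[:,1]-i['cy'])/i['fy'],np.ones(len(uv))]@M[:3,:3].T
    return M[:3,3]+D*((z-M[2,3])/D[:,2])[:,None]
E
python3 - <<'E'
from h import *
p=cv2.imread("pics/top0.png")[:,:,::-1]; d=np.load("pics/top0.npy"); P=cloud("top",d)
np.set_printoptions(precision=4,suppress=True)
def rect(m,name):
    n,l,s,_=cv2.connectedComponentsWithStats(m.astype(np.uint8)); k=1+s[1:,4].argmax(); m=l==k
    Q=P[m]; z=np.nanmedian(Q[:,2]); c=cv2.findContours(m.astype(np.uint8),0,1)[0][0][:,0]
    W=ray("top",np.argwhere(m)[:,::-1],z)
    (c,s,a)=cv2.minAreaRect((W[:,:2]*1000).astype(np.float32)); print(name,m.sum(),"z",z,np.nanpercentile(Q[:,2],[5,95]),c,s,a); return W
R_,G,B=[p[:,:,k].astype(int) for k in range(3)]
box=np.zeros((400,640),bool); box[160:245,220:305]=1
rect(box&(R_>200)&(G>200)&(B>200),"steel")
rect(box&(R_>200)&(G<210)&(B<150),"copper")
rect(box&(G>R_+40),"stand")
box[:]=0; box[165:245,385:480]=1
rect(box&(B>R_+60)&(B>120),"tray")
for uv in [(151,148),(65,310),(320,160),(232,200),(282,180)]: print(uv,P[uv[1],uv[0]])
print(ray("top",[(240,222),(262,215),(225,186),(275,165),(299,210),(246,239)],0.046))
E
```

```text
steel 631 z 0.05024827371427287 [0.0451 0.0538] (465.31719970703125, 265.1965026855469) (121.92400360107422, 31.371076583862305) 27.47985076904297
copper 9 z 0.04862673505691584 [0.0474 0.0531] (469.8882751464844, 180.60545349121094) (6.668647289276123, 12.352639198303223) 79.44092559814453
stand 2024 z 0.0443144001703728 [0.0025 0.0513] (485.36773681640625, 230.9549102783203) (134.91552734375, 153.10205078125) 27.15509605407715
tray 4994 z 0.004366499305143323 [0.0003 0.0209] (476.41510009765625, -203.97982788085938) (197.58152770996094, 162.25900268554688) 86.56549835205078
(151, 148) [0.6198 0.5186 0.0033]
(65, 310) [0.2718 0.5485 0.3086]
(320, 160) [0.5925 0.0873 0.0021]
(232, 200) [0.4885 0.3086 0.0063]
(282, 180) [0.5402 0.1831 0.0057]
[[0.4334 0.2802 0.046 ]
 [0.4508 0.2271 0.046 ]
 [0.5207 0.3185 0.046 ]
 [0.5732 0.1973 0.046 ]
 [0.4636 0.1374 0.046 ]
 [0.3925 0.2649 0.046 ]]
```

```bash
cat >> h.py <<'E'
def plan(target,yaw_y,rows,g):
    """rows to reach target TCP pos with tool y axis at world yaw (deg), tool stays down"""
    T=pose(); cur=T.copy(); a=np.arctan2(T[1,1],T[0,1])
    dy=(np.deg2rad(yaw_y)-a+np.pi)%(2*np.pi)-np.pi
    out=[]
    for k in range(rows):
        goal=T[:3,3]+(np.array(target)-T[:3,3])*(k+1)/rows
        s=np.round(cur[:3,:3].T@(goal-cur[:3,3])*1000,0); t=round(-dy/rows,3)
        out.append([g,[int(x) for x in s],t])
        cur[:3,3]+=cur[:3,:3]@(s/1000); cur[:3,:3]=cur[:3,:3]@R.from_rotvec([0,0,t]).as_matrix()
    print(out); print("max step",max(np.linalg.norm(o[1]) for o in out),"end",cur[:3,3],np.rad2deg(np.arctan2(cur[1,1],cur[0,1])))
E
python3 -c "
from h import *
plan([.505,.286,.2],117.4,12,1)"
```

```text
[[1, [-29, -16, 2], np.float64(-0.074)], [1, [-28, -17, 2], np.float64(-0.074)], [1, [-27, -20, 2], np.float64(-0.074)], [1, [-25, -22, 2], np.float64(-0.074)], [1, [-23, -23, 1], np.float64(-0.074)], [1, [-21, -25, 2], np.float64(-0.074)], [1, [-20, -27, 2], np.float64(-0.074)], [1, [-18, -28, 2], np.float64(-0.074)], [1, [-15, -29, 2], np.float64(-0.074)], [1, [-14, -30, 2], np.float64(-0.074)], [1, [-11, -31, 2], np.float64(-0.074)], [1, [-8, -32, 2], np.float64(-0.074)]]
max step 33.66006535941367 end [0.50475891 0.2857846  0.19958576] 117.45550740147141
```

Call:
arm_command(moves=[[1, [-29, -16, 2], -0.074], [1, [-28, -17, 2], -0.074], [1, [-27, -20, 2], -0.074], [1, [-25, -22, 2], -0.074], [1, [-23, -23, 1], -0.074], [1, [-21, -25, 2], -0.074], [1, [-20, -27, 2], -0.074], [1, [-18, -28, 2], -0.074]], grip_force=20)

```text
time_s: 1.3
tool_pos: [0.4239, 0.3879, 0.2078]
eef_rot: [-0.292, 3.127, 0.001]
wrist_force: [0.4, 0.8, -0.2]
gripper_width: 0.359
```

Call:
arm_command(moves=[[1, [-15, -29, 2], -0.074], [1, [-14, -30, 2], -0.074], [1, [-11, -31, 2], -0.074], [1, [-8, -32, 2], -0.074], [1, [0, 0, 0], 0], [1, [0, 0, 0], 0]])

```text
time_s: 1.9
tool_pos: [0.5052, 0.2851, 0.1996]
eef_rot: [-0.741, 3.053, 0.001]
wrist_force: [0.6, 0.5, -0.6]
gripper_width: 0.009
```

Run:
```python
from h import *
np.set_printoptions(precision=4,suppress=True)
T=pose(); print(T)
p,d=eyes.read_camera("wrist"); cv2.imwrite("pics/w1.png",p[:,:,::-1]); np.save("pics/w1.npy",d); np.save("pics/w1T.npy",T)
for n in ("shim_steel","shim_copper","stand"):
    print(n,[(round(x['score'],2),[int(v) for v in x['bbox']]) for x in eyes.spot_in(n,"wrist")])
```

```text
[[-0.8886 -0.4587 -0.0001  0.5052]
 [-0.4587  0.8886  0.0004  0.2851]
 [-0.0001  0.0004 -1.      0.1996]
 [ 0.      0.      0.      1.    ]]
shim_steel [(0.77, [303, 87, 341, 202])]
shim_copper [(0.72, [223, 80, 261, 204])]
stand [(0.6, [203, 77, 359, 205])]
```

View pics/w1.png

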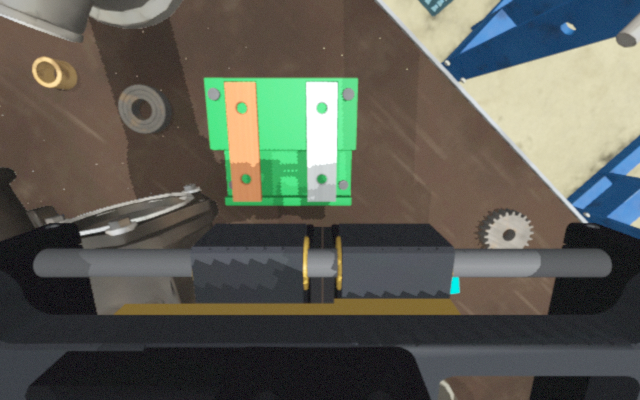

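The wrist view shows the stand squarely. The steel bar (grey-white) is at (322,141), the copper bar at (244,141) and the shut finger tips at about (322,265). I'll check the position and height from this second view.

Run:
```python
from h import *
p=cv2.imread("pics/w1.png")[:,:,::-1]; d=np.load("pics/w1.npy"); T=np.load("pics/w1T.npy"); P=cloud("wrist",d,T)
hsv=cv2.cvtColor(p,cv2.COLOR_RGB2HSV)
for n,m in (("steel",(hsv[...,1]<50)&(hsv[...,2]>110)),("cop",(hsv[...,0]<20)&(hsv[...,1]>90)&(hsv[...,2]>120))):
    b=np.zeros((400,640),bool); b[76:205,222:264]=n=="cop"; b[76:205,300:344]|=n=="steel"
    m=(m&b).astype(np.uint8); m=cv2.morphologyEx(m,cv2.MORPH_OPEN,np.ones((3,3)))
    k,l,s,_=cv2.connectedComponentsWithStats(m); m=l==1+s[1:,4].argmax()
    z=np.nanmedian(P[m][:,2]); W=ray("wrist",np.argwhere(m)[:,::-1],0.051,T)
    print(n,m.sum(),z,cv2.minAreaRect((W[:,:2]*1000).astype(np.float32)))
cv2.imwrite("pics/w1c.png",cv2.resize(p[60:220,190:370,::-1],None,fx=4,fy=3.7))
print(ray("wrist",[(206,78),(357,77),(352,205),(226,205)],0.046,T))
for uv in [(282,170),(282,130),(290,201),(207,90),(218,170)]: print(uv,P[uv[1],uv[0]])
```

```text
steel 3409 0.0502222569522319 ((465.6701354980469, 264.3976745605469), (119.6352310180664, 30.61029624938965), 27.05496597290039)
cop 3297 0.050308891071615736 ((501.9627380371094, 193.81069946289062), (117.53235626220703, 30.293424606323242), 27.307188034057617)
[[0.46064403 0.13443355 0.046     ]
 [0.39185863 0.26583022 0.046     ]
 [0.5086687  0.32423474 0.046     ]
 [0.5716863  0.20203503 0.046     ]]
(282, 170) [0.51731067 0.23797438 0.00488861]
(282, 130) [0.47109259 0.22260216 0.05051885]
(290, 201) [0.54364678 0.26284239 0.01833798]
(207, 90) [0.4703129  0.14062455 0.04921271]
(218, 170) [0.55366565 0.16891515 0.00081561]
```

View pics/w1c.png

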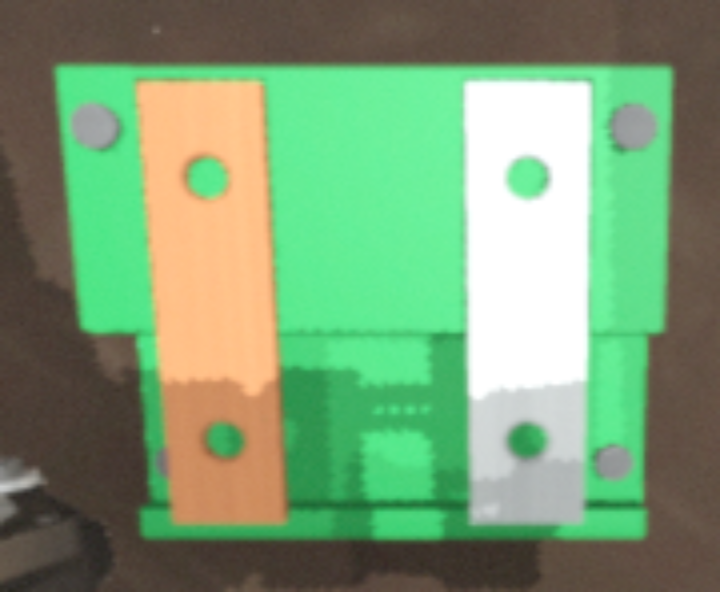

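The heights agree: top face at 0.050 m, centre within 1 mm of the top-view value, yaw 27.2°. The tool is already above the press point, so I'll descend and press.

Call:
arm_command(moves=[[1, [-3, 0, 40], 0], [1, [0, 0, 40], 0], [1, [0, 0, 35], 0], [1, [0, 0, 20], 0], [1, [0, 0, 5], 0], [1, [0, 0, 0], 0]])

```text
time_s: 2.7
tool_pos: [0.5067, 0.2879, 0.0593]
eef_rot: [0.747, -3.05, 0.0]
wrist_force: [0.0, -0.2, 0.6]
gripper_width: 0.006
```

Call:
arm_command(moves=[[1, [0, 0, 7], 0], [1, [0, 0, 5], 0], [1, [0, 0, 5], 0], [1, [0, 0, 5], 0], [1, [0, 0, 5], 0], [1, [0, 0, 5], 0], [1, [0, 0, 0], 0]])

```text
time_s: 3.4
tool_pos: [0.5086, 0.2878, 0.0283]
eef_rot: [-0.745, 3.049, 0.001]
wrist_force: [1.1, 0.7, 3.5]
gripper_width: 0.003
```

Run:
```python
from h import *
np.set_printoptions(precision=4,suppress=True)
T=pose(); print(T,status.get_obs()['wrist_force'])
p,d=eyes.read_camera("wrist"); cv2.imwrite("pics/w2.png",p[:,:,::-1]); np.save("pics/w2.npy",d); np.save("pics/w2T.npy",T)
```

```text
[[-0.8874 -0.461   0.0023  0.5086]
 [-0.461   0.8874  0.0013  0.2878]
 [-0.0027  0.0001 -1.      0.0283]
 [ 0.      0.      0.      1.    ]] [1.0589 0.6765 3.4817]
```

View pics/w2.png

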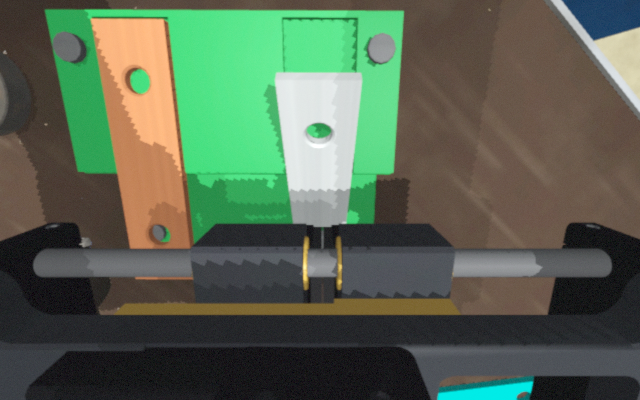

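The shim has tipped up. Its raised edge is at about (318,73) and it has slid off the back stop. Checking the angle.

```bash
cat >> h.py <<'E'
def barprofile(d,T,c=(0.4656,0.2646),yaw=27.2,w=9):
    P=cloud("wrist",d,T)[:320].reshape(-1,3); a=np.deg2rad(yaw); u=np.array([np.cos(a),np.sin(a)]); v=np.array([-u[1],u[0]])
    q=P[:,:2]-np.array(c); X=q@u*1000-6; Y=q@v*1000
    for x in range(-75,65,5):
        m=(abs(X-x)<2.5)&(abs(Y)<w)
        if m.sum()>5: print(x,m.sum(),np.round(np.nanpercentile(P[m][:,2],[10,50,90])*1000,1))
E
python3 - <<'E'
from h import *
barprofile(np.load("pics/w2.npy"),np.load("pics/w2T.npy"))
E
```

```text
-70 364 [45.8 48.  48.9]
-65 559 [44.3 45.2 46.3]
-60 532 [44.3 45.1 46.1]
-55 492 [44.2 45.2 46. ]
-50 482 [44.2 45.1 46.1]
-45 112 [44.5 45.2 46.1]
-40 672 [76.  78.3 79.4]
-35 788 [74.6 76.4 78.1]
-30 684 [71.1 72.8 74.4]
-25 578 [45.9 69.3 70.8]
-20 548 [44.8 60.3 66.3]
-15 502 [60.2 61.5 63.1]
-10 427 [56.7 58.3 59.8]
-5 390 [53.1 54.7 56.2]
0 347 [49.5 50.9 52.6]
5 1532 [ 47.5 113.6 121.1]
10 1632 [ 44.1 115.6 121.5]
15 1645 [ 40.7 120.7 131.2]
20 1473 [ 37.1 123.9 127.2]
25 252 [ 31.6  33.3 109.1]
30 426 [28.6 32.3 87.2]
35 535 [30.3 46.6 81.7]
40 263 [76.1 76.9 82.7]
45 259 [75.7 76.7 77.5]
50 140 [69.7 76.4 77.3]
```

The slope is about 36° and the raised end is at x≈-40, which is the expected leaning pose. I'll lift off and wait.

Call:
arm_command(moves=[[1, [0, 0, -8], 0], [1, [0, 0, -15], 0], [1, [0, 0, -30], 0], [1, [0, 0, -40], 0], [1, [0, 0, -30], 0], [0, [0, 0, 0], 0], [0, [0, 0, 0], 0], [0, [0, 0, 0], 0]])

```text
time_s: 4.25
tool_pos: [0.5066, 0.2868, 0.1498]
eef_rot: [0.745, -3.05, 0.001]
wrist_force: [-0.2, 0.2, 0.1]
gripper_width: 0.196
```

Run:
```python
from h import *
np.set_printoptions(precision=4,suppress=True)
T=pose(); o=status.get_obs();print(T,o['gripper_width'])
p,d=eyes.read_camera("wrist"); cv2.imwrite("pics/w3.png",p[:,:,::-1]); np.save("pics/w3.npy",d); np.save("pics/w3T.npy",T)
barprofile(d,T)
hsv=cv2.cvtColor(p,cv2.COLOR_RGB2HSV)
P=cloud("wrist",d,T); q=P[...,:2]-np.array([.4656,.2646]); a=np.deg2rad(27.2)
X=q@[np.cos(a),np.sin(a)]*1000-6; Y=q@[-np.sin(a),np.cos(a)]*1000
for x in range(-38,0,6):
    m=(abs(X-x)<3)&(abs(Y)<25)&(P[...,2]>.051); m[230:]=0; print(x,m.sum(),np.nanpercentile(Y[m],[2,50,98]))
```

```text
[[-0.8873 -0.4611 -0.0015  0.5066]
 [-0.4611  0.8873 -0.0009  0.2868]
 [ 0.0018 -0.0001 -1.      0.1498]
 [ 0.      0.      0.      1.    ]] 0.19552615879171248
-70 67 [47.1 48.1 49. ]
-65 152 [44.3 45.1 46.1]
-60 127 [44.5 45.3 46. ]
-55 147 [44.4 45.2 46.1]
-50 128 [44.3 45.4 46.2]
-45 99 [44.2 45.1 46. ]
-40 147 [76.1 78.3 79.7]
-35 171 [74.7 76.4 78.2]
-30 143 [71.6 72.9 74.4]
-25 149 [67.2 69.6 71.3]
-20 142 [44.5 59.8 66.6]
-15 131 [60.3 61.8 63.5]
-10 132 [57.3 58.6 60.3]
-5 129 [53.  54.8 56.5]
0 104 [49.8 51.3 52.6]
5 159 [ 46.5  48.7 234.4]
10 1559 [232.6 235.9 237.1]
15 1578 [235.6 247.2 252.9]
20 131 [ 35.4  37.6 246.6]
25 79 [31.9 33.6 35. ]
30 189 [ 28.7 151.2 173.8]
35 93 [ 25.3 158.1 198.6]
40 177 [  5.6  22.6 198.6]
45 150 [ 17.6 104.4 198.4]
50 92 [ 13.8  15.6 194.7]
55 61 [10.  11.5 12.8]
60 121 [10.6 16.6 18.1]
-38 317 [-14.2395   0.3427  14.4211]
-32 322 [-14.1807   0.3568  14.7038]
-26 287 [-14.3283  -0.4148  14.3879]
-20 237 [-14.67    -0.479   14.6682]
-14 254 [-14.227    0.3587  14.2772]
-8 251 [-14.5538  -0.4598  14.4273]
-2 199 [-14.1361   0.3748  14.783 ]
```

View pics/w3.png

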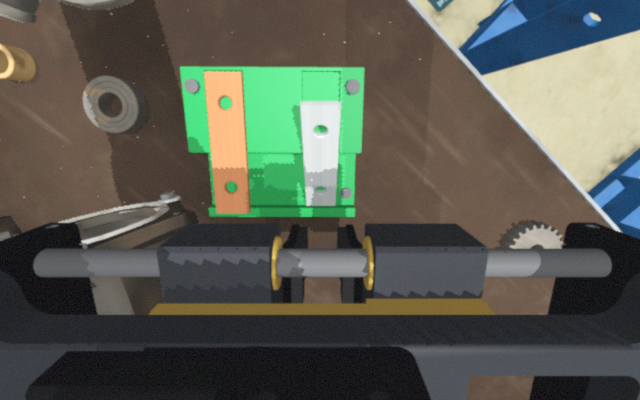

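The shim leans untouched at about 36° and is centred in its lane. The copper shim is unmoved. Now I'll grip at stand x≈-32, with grasp height about 0.073 m.

Call:
arm_command(moves=[[-0.15, [37, -1, 0], 0], [-0.15, [36, 0, 0], 0], [-0.15, [0, 0, 0], 0], [-0.15, [0, 0, 0], 0], [-0.15, [0, 0, 0], 0]])

```text
time_s: 4.8
tool_pos: [0.4437, 0.253, 0.1504]
eef_rot: [-0.746, 3.052, -0.0]
wrist_force: [0.5, 1.0, 0.4]
gripper_width: 0.564
```

Run:
```python
from h import *
np.set_printoptions(precision=4,suppress=True)
T=pose(); o=status.get_obs();print(T,o['gripper_width'])
print((T[:3,:3].T@(np.array([.4425,.2527,.054])-T[:3,3])*1000))
```

```text
[[-0.8873 -0.4611  0.0003  0.4437]
 [-0.4611  0.8873  0.      0.253 ]
 [-0.0003 -0.0001 -1.      0.1504]
 [ 0.      0.      0.      1.    ]] 0.5643373090956091
[ 1.1749  0.3164 96.3978]
```

Call:
arm_command(moves=[[-0.15, [1, 0, 35], 0], [-0.15, [0, 0, 35], 0], [-0.15, [0, 0, 18], 0], [-0.15, [0, 0, 8], 0], [-0.15, [0, 0, 0], 0], [-0.15, [0, 0, 0], 0]])

```text
time_s: 5.4
tool_pos: [0.4433, 0.2528, 0.0554]
eef_rot: [-0.745, 3.05, 0.001]
wrist_force: [0.6, 0.4, -0.0]
gripper_width: 0.574
```

Run:
```python
from h import *
np.set_printoptions(precision=4,suppress=True)
T=pose(); o=status.get_obs();print(T,o['gripper_width'],o['wrist_force'])
p,d=eyes.read_camera("wrist"); cv2.imwrite("pics/w4.png",p[:,:,::-1]);
```

```text
[[-0.8874 -0.461   0.0013  0.4433]
 [-0.461   0.8874  0.0008  0.2528]
 [-0.0016  0.0001 -1.      0.0554]
 [ 0.      0.      0.      1.    ]] 0.5737538706859264 [ 0.5893  0.4051 -0.0308]
```

View pics/w4.png

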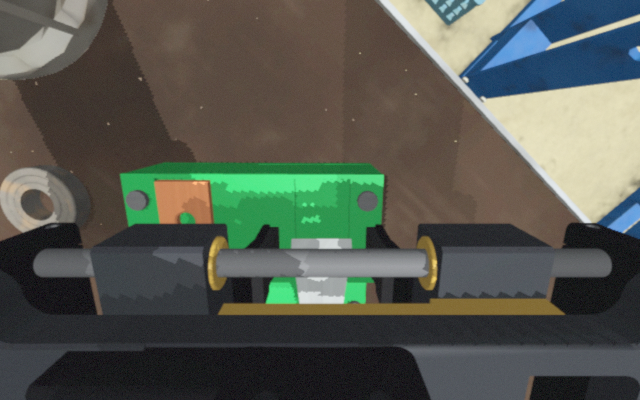

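The shim end at (320,245) sits centred between the open fingers at x≈265 and 380. Closing now, then lifting slowly.

Call:
arm_command(moves=[[1, [0, 0, 0], 0], [1, [0, 0, 0], 0], [1, [0, 0, 0], 0], [1, [0, 0, 0], 0], [1, [0, 0, 0], 0], [1, [0, 0, 0], 0], [1, [0, 0, 0], 0]], grip_force=40)

```text
time_s: 6.15
tool_pos: [0.4424, 0.2523, 0.0548]
eef_rot: [-0.745, 3.051, 0.0]
wrist_force: [-0.2, -0.2, 2.0]
gripper_width: 0.337
```

Call:
arm_command(moves=[[1, [0, 0, -8], 0], [1, [0, 0, -12], 0], [1, [0, 0, -15], 0], [1, [0, 0, -15], 0], [1, [0, 0, -15], 0], [1, [0, 0, -15], 0], [1, [0, 0, -15], 0], [1, [0, 0, 0], 0]])

```text
time_s: 6.95
tool_pos: [0.4436, 0.2531, 0.1524]
eef_rot: [-0.744, 3.047, 0.003]
wrist_force: [0.1, -0.3, -1.7]
gripper_width: 0.337
```

Run:
```python
from h import *
np.set_printoptions(precision=4,suppress=True)
T=pose(); o=status.get_obs();print(T,o['gripper_width'],o['wrist_force'])
for c in ("wrist","side","top"):
    p,d=eyes.read_camera(c); cv2.imwrite(f"pics/{c}5.png",p[:,:,::-1]); np.save(f"pics/{c}5.npy",d)
w=cv2.imread("pics/wrist5.png");t=cv2.imread("pics/top5.png");s=cv2.imread("pics/side5.png")
cv2.imwrite("pics/c5.png",np.vstack([cv2.resize(w[130:400],(640,270)),np.hstack([cv2.resize(t[150:260,180:340],(320,220)),cv2.resize(s[110:220,230:390],(320,220))])]))
```

```text
[[-0.8874 -0.461   0.0041  0.4436]
 [-0.461   0.8874  0.0028  0.2531]
 [-0.0049  0.0006 -1.      0.1524]
 [ 0.      0.      0.      1.    ]] 0.3365629067160034 [ 0.0543 -0.3051 -1.7096]
```

View pics/c5.png

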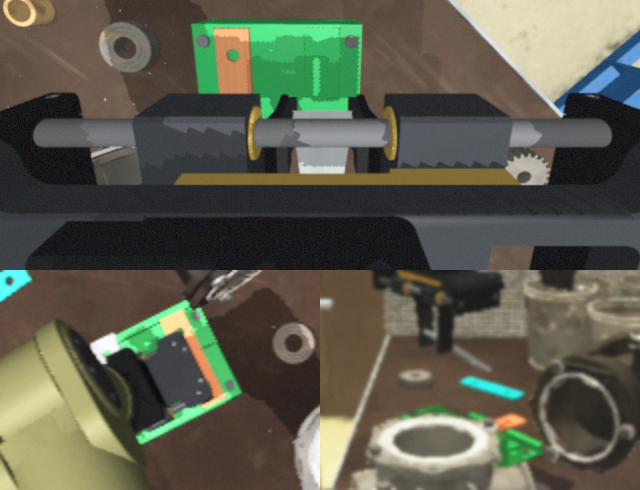

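The shim is held at its slope (upper picture, and in the side crop) and the stand is clear. I'll check obstacle heights and the tray pose before the transfer.

Run:
```python
from h import *
np.set_printoptions(precision=3,suppress=True)
d=np.load("pics/top0.npy"); p=cv2.imread("pics/top0.png")[:,:,::-1].astype(int); P=cloud("top",d)
def mx(x0,x1,y0,y1):
    m=(P[...,0]>x0)&(P[...,0]<x1)&(P[...,1]>y0)&(P[...,1]<y1); return np.nanpercentile(P[m][:,2],99.5) if m.sum() else 0
for x in np.arange(.3,.8,.05): print(round(x,2),[round(float(mx(x,x+.05,y,y+.05)),2) for y in np.arange(-.35,.35,.05)])
m=(p[...,2]>p[...,0]+60)&(p[...,2]>120); b=np.zeros_like(m); b[165:245,385:480]=1; m&=b
for z in (0,0.022):
    W=ray("top",np.argwhere(m)[:,::-1],z); print(z,cv2.minAreaRect((W[:,:2]*1000).astype(np.float32)))
q=P[m]; 
f=q[q[:,2]<.012]; print("floor z",np.nanmedian(f[:,2]), np.nanpercentile(q[:,2],[1,99]))
# side view
s=cv2.imread("pics/side0.png").astype(int); ds=np.load("pics/side0.npy"); Q=cloud("side",ds)
m=(s[...,0]>s[...,2]+60)&(s[...,0]>120); b[:]=0; b[250:345,295:425]=1; q=Q[m&b]
print("side floor", np.nanmedian(q[q[:,2]<.012][:,2])); rim=q[q[:,2]>.017]; print("rim",len(rim),cv2.minAreaRect((rim[:,:2]*1000).astype(np.float32)))
# shim slope now
T=pose(); w=np.load("pics/wrist5.npy"); H=cloud("wrist",w,T)
for v in range(230,320,8): print(v,[H[v,u] for u in (310,330)])
```

```text
0.3 [0.0, 0.0, 0.15, 0.16, 0.15, 0.14, 0.14, 0.14, 0.14, 0.0, 0.01, 0.0, 0.01, 0.01]
0.35 [0.0, 0.02, 0.02, 0.12, 0.12, 0.14, 0.14, 0.14, 0.14, 0.0, 0.0, 0.01, 0.05, 0.01]
0.4 [0.0, 0.02, 0.02, 0.02, 0.03, 0.14, 0.14, 0.14, 0.14, 0.0, 0.05, 0.05, 0.06, 0.0]
0.45 [0.0, 0.02, 0.01, 0.01, 0.02, 0.07, 0.14, 0.15, 0.02, 0.05, 0.05, 0.05, 0.06, 0.01]
0.5 [0.0, 0.02, 0.02, 0.01, 0.02, 0.0, 0.03, 0.02, 0.02, 0.0, 0.05, 0.06, 0.05, 0.05]
0.55 [0.0, 0.04, 0.04, 0.04, 0.02, 0.0, 0.0, 0.0, 0.01, 0.15, 0.16, 0.11, 0.02, 0.0]
0.6 [0.04, 0.08, 0.08, 0.08, 0.04, 0.0, 0.08, 0.0, 0.15, 0.17, 0.16, 0.15, 0.0, 0.01]
0.65 [0.04, 0.08, 0.08, 0.08, 0.04, 0.12, 0.12, 0.09, 0.14, 0.18, 0.17, 0.15, 0.15, 0.01]
0.7 [0.02, 0.05, 0.07, 0.05, 0.08, 0.12, 0.16, 0.17, 0.16, 0.18, 0.17, 0.16, 0.16, 0.14]
0.75 [0.06, 0.07, 0.07, 0.07, 0.04, 0.09, 0.17, 0.17, 0.17, 0.14, 0.16, 0.16, 0.16, 0.15]
0 ((476.57452392578125, -205.10476684570312), (198.345458984375, 162.88636779785156), 86.56549835205078)
0.022 ((475.77154541015625, -199.4371337890625), (194.4964141845703, 159.72543334960938), 86.56549835205078)
floor z 0.003
[... 256 characters left out ...]
498, 0.267, 0.003]), array([0.489, 0.287, 0.   ])]
246 [array([0.438, 0.244, 0.171]), array([0.433, 0.252, 0.172])]
254 [array([0.414, 0.235, 0.234]), array([0.412, 0.239, 0.234])]
262 [array([0.415, 0.235, 0.236]), array([0.413, 0.24 , 0.236])]
270 [array([0.418, 0.236, 0.236]), array([0.416, 0.241, 0.235])]
278 [array([0.463, 0.256, 0.153]), array([0.457, 0.266, 0.154])]
286 [array([0.471, 0.259, 0.147]), array([0.465, 0.27 , 0.147])]
294 [array([0.48 , 0.264, 0.14 ]), array([0.474, 0.275, 0.14 ])]
302 [array([0.49 , 0.268, 0.131]), array([0.484, 0.281, 0.131])]
310 [array([0.422, 0.239, 0.246]), array([0.42 , 0.244, 0.245])]
318 [array([0.42 , 0.238, 0.252]), array([0.418, 0.242, 0.253])]
```

Clearance check: castings about 0.15 m high stand on the robot side of the tray and to its left, and only the low gear lies beyond it. So I'll lay the shim along tray x and grip it at the far side, with the low end pointing to the robot. That also keeps joint 7 in range. First I raise the arm, then transfer.

```bash
sed -i 's/def plan(target,yaw_y,rows,g):/def plan(target,yaw_y,rows,g,dd=None):/; s/^    out=\[\]$/    if dd is not None: dy=np.deg2rad(dd)\n    out=[]/; s/t=round(-dy\/rows,3)/t=round(float(-dy\/rows),3)/' h.py
python3 - <<'E'
from h import *
print(status.get_obs()['q'])
import h
p0=pose
h_T=pose(); h_T[2,3]=.30
h.pose=lambda:h_T
plan([.522,-.204,.30],-93.4,25,1,dd=-210.9)
E
```

```text
[-0.64298843  0.07258286  0.07570875  1.89518521 -0.00596929  1.17476204
  1.48484267]
[[1, [6, -18, 0], 0.147], [1, [3, -18, 0], 0.147], [1, [0, -18, 0], 0.147], [1, [-3, -19, 0], 0.147], [1, [-5, -17, 0], 0.147], [1, [-8, -17, 0], 0.147], [1, [-10, -16, 0], 0.147], [1, [-12, -14, 0], 0.147], [1, [-14, -12, 0], 0.147], [1, [-16, -9, 0], 0.147], [1, [-17, -8, 0], 0.147], [1, [-18, -4, 0], 0.147], [1, [-18, -3, 0], 0.147], [1, [-19, 1, 0], 0.147], [1, [-18, 3, 0], 0.147], [1, [-17, 6, 0], 0.147], [1, [-17, 9, 0], 0.147], [1, [-15, 11, 0], 0.147], [1, [-13, 13, 0], 0.147], [1, [-11, 14, 0], 0.147], [1, [-9, 17, 0], 0.147], [1, [-7, 17, 0], 0.147], [1, [-4, 18, 0], 0.147], [1, [-1, 19, 0], 0.147], [1, [1, 18, 0], 0.147]]
max step 19.235384061671343 end [ 0.52162387 -0.20400261  0.30011922] -93.10482081071136
```

Call:
arm_command(moves=[[1, [0, 0, -25], 0], [1, [0, 0, -35], 0], [1, [0, 0, -40], 0], [1, [0, 0, -30], 0], [1, [0, 0, -18], 0], [1, [0, 0, 0], 0]])

```text
time_s: 7.7
tool_pos: [0.4432, 0.2528, 0.2995]
eef_rot: [-0.745, 3.048, 0.002]
wrist_force: [0.0, 0.2, -2.5]
gripper_width: 0.334
```

Call:
arm_command(moves=[[1, [6, -18, 0], 0.147], [1, [3, -18, 0], 0.147], [1, [0, -18, 0], 0.147], [1, [-3, -19, 0], 0.147], [1, [-5, -17, 0], 0.147], [1, [-8, -17, 0], 0.147], [1, [-10, -16, 0], 0.147], [1, [-12, -14, 0], 0.147]])

```text
time_s: 8.5
tool_pos: [0.4668, 0.1051, 0.295]
eef_rot: [-1.081, -2.947, 0.004]
wrist_force: [-0.4, -0.7, -2.5]
gripper_width: 0.336
```

Call:
arm_command(moves=[[1, [-14, -12, 0], 0.147], [1, [-16, -9, 0], 0.147], [1, [-17, -8, 0], 0.147], [1, [-18, -4, 0], 0.147], [1, [-18, -3, 0], 0.147], [1, [-19, 1, 0], 0.147], [1, [-18, 3, 0], 0.147], [1, [-17, 6, 0], 0.147]])

```text
time_s: 9.3
tool_pos: [0.4923, -0.0399, 0.2951]
eef_rot: [-2.535, -1.853, 0.005]
wrist_force: [-0.0, 0.3, -1.7]
gripper_width: 0.338
```

Call:
arm_command(moves=[[1, [-17, 9, 0], 0.147], [1, [-15, 11, 0], 0.147], [1, [-13, 13, 0], 0.147], [1, [-11, 14, 0], 0.147], [1, [-9, 17, 0], 0.147], [1, [-7, 17, 0], 0.147], [1, [-4, 18, 0], 0.147], [1, [-1, 19, 0], 0.147]])

```text
time_s: 10.1
tool_pos: [0.5186, -0.1863, 0.295]
eef_rot: [-3.138, -0.136, 0.005]
wrist_force: [-0.3, 1.1, -1.8]
gripper_width: 0.336
```

Call:
arm_command(moves=[[1, [1, 18, 0], 0.147], [1, [0, 0, 0], 0], [1, [0, 0, 0], 0]])

```text
time_s: 10.4
tool_pos: [0.5213, -0.2032, 0.2957]
eef_rot: [-3.14, 0.082, 0.005]
wrist_force: [-0.3, 0.0, -1.5]
gripper_width: 0.337
```

Run:
```python
from h import *
np.set_printoptions(precision=4,suppress=True)
T=pose(); o=status.get_obs();print(T,o['gripper_width'],o['wrist_force'],o['q'])
for c in ("wrist","side","top"):
    p,d=eyes.read_camera(c); cv2.imwrite(f"pics/{c}6.png",p[:,:,::-1]); np.save(f"pics/{c}6.npy",d)
w=cv2.imread("pics/wrist6.png");t=cv2.imread("pics/top6.png");s=cv2.imread("pics/side6.png")
cv2.imwrite("pics/c6.png",np.vstack([cv2.resize(w[130:400],(640,270)),np.hstack([cv2.resize(t[140:300,330:510],(320,284)),cv2.resize(s[100:350,220:500],(320,284))])]))
H=cloud("wrist",np.load("pics/wrist6.npy"),T)
for v in range(238,320,8): print(v,[H[v,u] for u in (310,330)])
```

```text
[[ 0.9986 -0.0521 -0.0029  0.5213]
 [-0.0521 -0.9986  0.0011 -0.2032]
 [-0.003  -0.0009 -1.      0.2957]
 [ 0.      0.      0.      1.    ]] 0.336857532764905 [-0.3203  0.0312 -1.4687] [-0.1402  0.1042  0.5077  1.5792 -0.0508  1.4745 -1.2527]
238 [array([ 0.4061, -0.1769,  0.0037]), array([ 0.4045, -0.2092,  0.0041])]
246 [array([ 0.5292, -0.1972,  0.3185]), array([ 0.528 , -0.2071,  0.3169])]
254 [array([ 0.5539, -0.2012,  0.3807]), array([ 0.5532, -0.2067,  0.3797])]
262 [array([ 0.5518, -0.2011,  0.3814]), array([ 0.5515, -0.2066,  0.3813])]
270 [array([ 0.5496, -0.201 ,  0.3817]), array([ 0.5497, -0.2065,  0.3824])]
278 [array([ 0.5013, -0.1947,  0.3003]), array([ 0.5009, -0.2063,  0.3007])]
286 [array([ 0.4925, -0.1939,  0.2941]), array([ 0.4914, -0.206 ,  0.2935])]
294 [array([ 0.4821, -0.193 ,  0.2863]), array([ 0.4814, -0.2057,  0.2863])]
302 [array([ 0.471 , -0.1919,  0.2784]), array([ 0.4701, -0.2054,  0.2781])]
310 [array([ 0.5451, -0.2012,  0.3934]), array([ 0.5444, -0.206 ,  0.3926])]
318 [array([ 0.5466, -0.2015,  0.3984]), array([ 0.5468, -0.206 ,  0.399 ])]
```

View pics/c6.png

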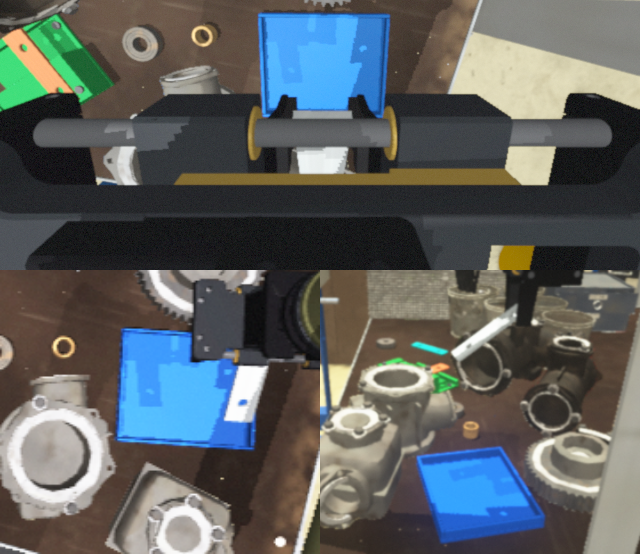

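The shim is still held firmly at 35°, centred over the tray. In the wrist view the tray spans about 260–388 px around the fingers at 322. Lowering: the low end should touch at TCP ≈ 0.055.

Call:
arm_command(moves=[[1, [0, 0, 40], 0], [1, [0, 0, 45], 0], [1, [0, 0, 45], 0], [1, [0, 0, 40], 0], [1, [0, 0, 30], 0], [1, [0, 0, 18], 0], [1, [0, 0, 8], 0], [1, [0, 0, 0], 0]])

```text
time_s: 11.35
tool_pos: [0.5216, -0.2027, 0.0707]
eef_rot: [-3.14, 0.082, 0.003]
wrist_force: [0.4, -0.5, -1.3]
gripper_width: 0.335
```

Call:
arm_command(moves=[[1, [0, 0, 4], 0], [1, [0, 0, 5], 0], [1, [0, 0, 5], 0], [1, [0, 0, 4], 0], [1, [0, 0, 0], 0]], grip_force=12)

```text
time_s: 11.85
tool_pos: [0.5221, -0.2037, 0.0534]
eef_rot: [-3.14, 0.085, 0.0]
wrist_force: [-0.8, 0.5, 0.3]
gripper_width: 0.342
```

Run:
```python
from h import *
np.set_printoptions(precision=4,suppress=True)
T=pose(); o=status.get_obs();print(T,o['gripper_width'],o['wrist_force'])
for c in ("wrist","side"):
    p,d=eyes.read_camera(c); cv2.imwrite(f"pics/{c}7.png",p[:,:,::-1]); np.save(f"pics/{c}7.npy",d)
w=cv2.imread("pics/wrist7.png");s=cv2.imread("pics/side7.png")
cv2.imwrite("pics/c7.png",np.vstack([w[130:400],cv2.resize(s[200:350,270:470],(640,330))[:300]]))
H=cloud("wrist",np.load("pics/wrist7.npy"),T)
for v in range(238,320,8): print(v,[H[v,u] for u in (310,330)])
```

```text
[[ 0.9985 -0.054  -0.0001  0.5221]
 [-0.054  -0.9985  0.     -0.2037]
 [-0.0001 -0.     -1.      0.0534]
 [ 0.      0.      0.      1.    ]] 0.34193956303249506 [-0.803   0.4956  0.2775]
238 [array([ 0.5056, -0.1934,  0.0051]), array([ 0.5042, -0.2083,  0.0037])]
246 [array([ 0.5297, -0.1977,  0.0759]), array([ 0.5291, -0.2076,  0.0758])]
254 [array([ 0.5542, -0.2017,  0.138 ]), array([ 0.5542, -0.2072,  0.1387])]
262 [array([ 0.5522, -0.2016,  0.1391]), array([ 0.552 , -0.2071,  0.1392])]
270 [array([ 0.5503, -0.2015,  0.14  ]), array([ 0.5497, -0.207 ,  0.1394])]
278 [array([ 0.5025, -0.1953,  0.0588]), array([ 0.502 , -0.2068,  0.0589])]
286 [array([ 0.4936, -0.1944,  0.0525]), array([ 0.4925, -0.2065,  0.0516])]
294 [array([ 0.4835, -0.1935,  0.045 ]), array([ 0.4829, -0.2062,  0.0451])]
302 [array([ 0.473 , -0.1925,  0.0378]), array([ 0.4718, -0.2059,  0.0371])]
310 [array([ 0.5458, -0.2017,  0.1515]), array([ 0.5456, -0.2065,  0.1515])]
318 [array([ 0.5481, -0.2021,  0.1577]), array([ 0.547 , -0.2064,  0.1566])]
```

View pics/c7.png

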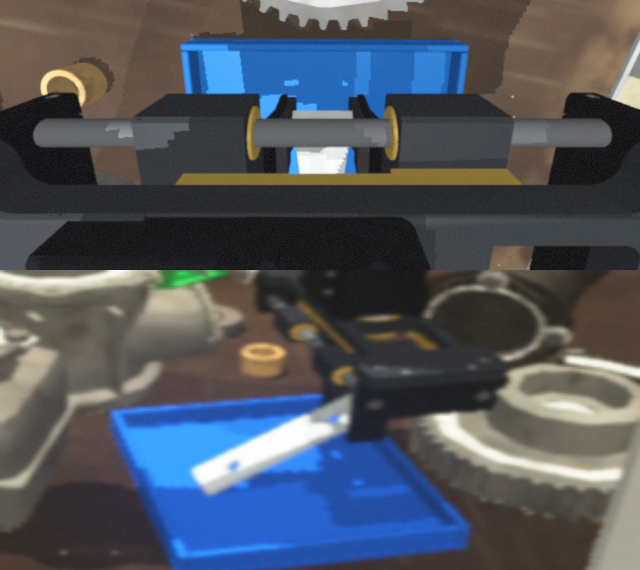

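The low end now rests on the tray floor, with its tip at about (205,480) in the lower view. I'll lower on at a light grip so the shim pivots flat between the pads.

Call:
arm_command(moves=[[1, [0, 0, 5], 0], [1, [0, 0, 6], 0], [1, [0, 0, 6], 0], [1, [0, 0, 6], 0], [1, [0, 0, 0], 0]], grip_force=8)

```text
time_s: 12.45
tool_pos: [0.521, -0.2035, 0.0292]
eef_rot: [-3.14, 0.085, 0.004]
wrist_force: [0.0, 0.8, -0.6]
gripper_width: 0.343
```

Call:
arm_command(moves=[[1, [0, 0, 5], 0], [1, [0, 0, 5], 0], [1, [0, 0, 5], 0], [1, [0, 0, 4], 0], [1, [0, 0, 0], 0]])

```text
time_s: 12.95
tool_pos: [0.5214, -0.2036, 0.0108]
eef_rot: [-3.14, 0.085, 0.002]
wrist_force: [0.2, -0.5, 0.5]
gripper_width: 0.342
```

Run:
```python
from h import *
np.set_printoptions(precision=4,suppress=True)
T=pose(); o=status.get_obs();print(T[:3,3],o['gripper_width'],o['wrist_force'])
for c in ("wrist","side"):
    p,d=eyes.read_camera(c); cv2.imwrite(f"pics/{c}8.png",p[:,:,::-1]); np.save(f"pics/{c}8.npy",d)
w=cv2.imread("pics/wrist8.png");s=cv2.imread("pics/side8.png")
cv2.imwrite("pics/c8.png",np.vstack([w[130:400],cv2.resize(s[200:350,270:470],(640,330))[:300]]))
H=cloud("wrist",np.load("pics/wrist8.npy"),T)
for v in range(238,310,8): print(v,[H[v,u] for u in (310,330)])
```

```text
[ 0.5214 -0.2036  0.0108] 0.3416630772428219 [ 0.2343 -0.4527  0.472 ]
238 [array([ 0.5313, -0.1975,  0.0283]), array([ 0.5317, -0.2077,  0.0305])]
246 [array([ 0.5281, -0.1974,  0.0309]), array([ 0.5273, -0.2075,  0.0304])]
254 [array([ 0.553 , -0.2015,  0.0941]), array([ 0.5532, -0.2071,  0.095 ])]
262 [array([ 0.5522, -0.2015,  0.0973]), array([ 0.5517, -0.207 ,  0.0969])]
270 [array([ 0.5495, -0.2013,  0.0968]), array([ 0.5501, -0.2069,  0.0984])]
278 [array([ 0.5079, -0.1959,  0.027 ]), array([ 0.5041, -0.2066,  0.0213])]
286 [array([ 0.5023, -0.1955,  0.0255]), array([ 0.5017, -0.2064,  0.0256])]
294 [array([ 0.4968, -0.1951,  0.0246]), array([ 0.4954, -0.2061,  0.0233])]
302 [array([ 0.491 , -0.1947,  0.0235]), array([ 0.4904, -0.2059,  0.0234])]
```

View pics/c8.png

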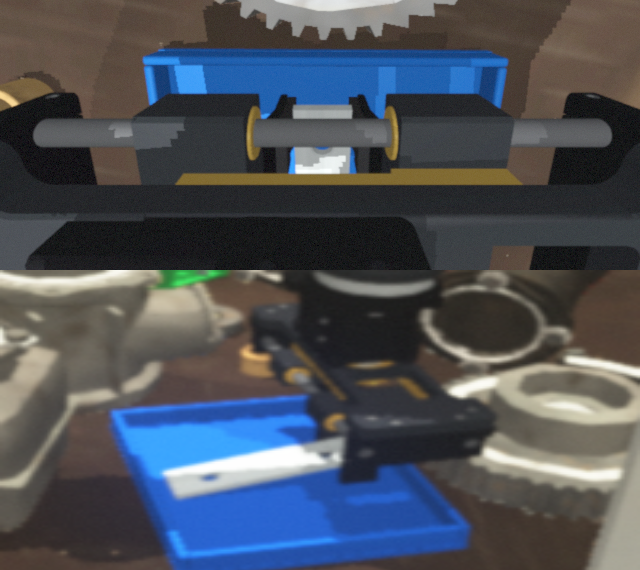

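The shim is now at about 11°, with its raised end only about 17 mm above the floor. Going 4 mm lower, then opening.

Call:
arm_command(moves=[[1, [0, 0, 4], 0], [1, [0, 0, 0], 0], [0.1, [0, 0, 0], 0], [0, [0, 0, 0], 0], [-0.1, [0, 0, 0], 0], [-0.15, [0, 0, 0], 0], [-0.15, [0, 0, 0], 0], [-0.15, [0, 0, 0], 0]])

```text
time_s: 13.85
tool_pos: [0.5221, -0.2037, 0.0076]
eef_rot: [-3.14, 0.085, -0.0]
wrist_force: [0.2, -0.0, 0.6]
gripper_width: 0.575
```

Call:
arm_command(moves=[[-0.15, [0, 0, -10], 0], [-0.15, [0, 0, -20], 0], [-0.15, [0, 0, -35], 0], [-0.15, [0, 0, -45], 0], [-0.15, [0, 0, -45], 0], [-0.15, [0, 0, -45], 0], [-0.15, [0, 0, 0], 0], [-0.15, [0, 0, 0], 0]])

```text
time_s: 14.65
tool_pos: [0.5227, -0.2041, 0.2095]
eef_rot: [3.14, -0.085, 0.006]
wrist_force: [-0.3, -0.5, -1.0]
gripper_width: 0.574
```

Run:
```python
from h import *
np.set_printoptions(precision=4,suppress=True)
T=pose(); o=status.get_obs();print(T[:3,3],o['gripper_width'],o['wrist_force'],o['time_s'])
for c in ("wrist","side","top"):
    p,d=eyes.read_camera(c); cv2.imwrite(f"pics/{c}9.png",p[:,:,::-1]); np.save(f"pics/{c}9.npy",d)
w=cv2.imread("pics/wrist9.png");t=cv2.imread("pics/top9.png");s=cv2.imread("pics/side9.png")
cv2.imwrite("pics/c9.png",np.vstack([w[:270],np.hstack([cv2.resize(t[140:260,200:480],(400,172)),cv2.resize(s[200:350,270:470],(240,172))])]))
H=cloud("side",np.load("pics/side9.npy")); sp=cv2.cvtColor(s,cv2.COLOR_BGR2HSV)
m=(sp[...,1]<60)&(sp[...,2]>150); b=np.zeros((400,640),bool); b[255:345,300:420]=1; m&=b
q=H[m]; q=q[np.isfinite(q[:,2])]; print(m.sum(),np.percentile(q,[2,50,98],axis=0))
A=np.c_[q[:,:2],np.ones(len(q))]; c=np.linalg.lstsq(A,q[:,2],rcond=None)[0]; print("tilt deg",np.rad2deg(np.arctan(np.hypot(*c[:2]))))
print(cv2.minAreaRect((q[:,:2]*1000).astype(np.float32)))
```

```text
[ 0.5227 -0.2041  0.2095] 0.5741710907369 [-0.25   -0.4826 -1.0244] 14.65
1206 [[ 0.4123 -0.2364  0.0049]
 [ 0.5047 -0.1995  0.0098]
 [ 0.6197 -0.0784  0.0416]]
tilt deg 11.538339495324418
((491.6443786621094, -171.19187927246094), (137.06634521484375, 247.8463897705078), 67.09251403808594)
```

View pics/c9.png

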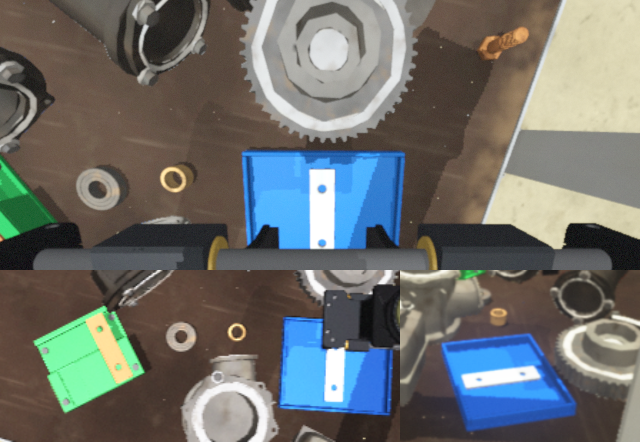

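The shim looks flat in the tray. That fit's mask also caught the gear, so I'll refit inside the tray only and check the copper shim.

Run:
```python
from h import *
s=cv2.imread("pics/side9.png"); H=cloud("side",np.load("pics/side9.npy")); sp=cv2.cvtColor(s,cv2.COLOR_BGR2HSV)
m=(sp[...,1]<60)&(sp[...,2]>150)&(H[...,0]>.405)&(H[...,0]<.545)&(H[...,1]>-.285)&(H[...,1]<-.115)
m=cv2.erode(m.astype(np.uint8),np.ones((3,3)))>0
q=H[m]; A=np.c_[q[:,:2],np.ones(len(q))]; c=np.linalg.lstsq(A,q[:,2],rcond=None)[0]
print(len(q),np.median(q,axis=0),np.percentile(q[:,2],[2,98]),"tilt",np.rad2deg(np.arctan(np.hypot(*c[:2]))),cv2.minAreaRect((q[:,:2]*1000).astype(np.float32)))
R=[]
for n in ("top0","top9"):
    p=cv2.cvtColor(cv2.imread(f"pics/{n}.png"),cv2.COLOR_BGR2HSV); P=cloud("top",np.load(f"pics/{n}.npy"))
    m=(p[...,0]<22)&(p[...,1]>70)&(p[...,2]>110); b=np.zeros_like(m); b[165:222,258:292]=1; m&=b
    W=ray("top",np.argwhere(m)[:,::-1],.051); print(n,m.sum(),W[:,:2].mean(0),np.nanmedian(P[m][:,2]))
```

```text
565 [ 0.47473483 -0.20350048  0.00927796] [0.00767916 0.39618312] tilt 78.59222775531732 ((472.5038146972656, -209.69668579101562), (45.51569366455078, 116.84579467773438), 86.34676361083984)
top0 537 [0.50133907 0.19256591] 0.050051031425279335
top9 539 [0.50165567 0.19265412] 0.050310376170699556
```

Run:
```python
from h import *
s=cv2.imread("pics/side9.png"); H=cloud("side",np.load("pics/side9.npy")); sp=cv2.cvtColor(s,cv2.COLOR_BGR2HSV)
m=(sp[...,1]<60)&(sp[...,2]>150)&(H[...,0]>.405)&(H[...,0]<.545)&(abs(H[...,1]+.203)<.02)&(H[...,2]<.06)
q=H[m]; A=np.c_[q[:,:2],np.ones(len(q))]; c=np.linalg.lstsq(A,q[:,2],rcond=None)[0]
print(len(q),np.percentile(q,[2,50,98],axis=0),"slopes",c[:2],"tilt",np.rad2deg(np.arctan(np.hypot(*c[:2]))))
job.sign_off()
```

```text
728 [[ 0.41491893 -0.21761525  0.00518375]
 [ 0.47191809 -0.20241393  0.00907494]
 [ 0.53130428 -0.18489501  0.0108649 ]] slopes [-0.00438921  0.01104341] tilt 0.6808532438353465
the job is handed in; nothing more can be done
```

The steel shim now lies flat in the blue tray, and I handed the job in at about 15 s of the 51 s allowed; no verdict is reported.

- **Tipping:** I pressed the shim's overhanging end. After I let go it leaned by itself at about 36°, untouched for over 0.3 s.
- **Transfer:** I gripped the raised end, lifted the shim clear of the stand and carried it at 35°. In the tray I lowered its low end onto the floor and let it pivot to about 10° between the pads. I opened the fingers with the raised end less than 20 mm above the floor.

Last checks:
- **Steel shim:** its centre is at about (0.473, -0.203), within 3 mm of the tray's centre. Its top face is at about 0.009 m and its tilt is about 0.7°.
- **Copper shim:** its position changed by 0.3 mm, within measurement noise, and its height is unchanged.
- **Robot:** the gripper was open, about 0.2 m above the tray.

Two earlier tilt fits gave 11.5° and 78.6°. The first mask had caught the gear, and the second had stray points as high as 0.40 m. The fit limited to the shim gave the 0.7°, and the pictures agree with it.

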